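Make up a lemonade kit and a roasting kit

ROBOT

A 6-joint arm with a two-finger parallel gripper is mounted at the origin on a cart in front of the work surface, level with it; the furniture and walls round the work are solid. World frame = base frame: x ahead of the robot, y to its left, z up, the work surface at z = 0. Lengths are in m, angles in rad, forces in N, time in s.
With the tool pointing down it reaches from about 0.325 to 0.9 m from the base axis. Payload 6.1 kg.
Tool frame: the origin (TCP) lies at the very end of the fingers, on their centre line; the grasp point (between the pads) lies 19 mm behind it; z points along the fingers, y is the line along which they close (so a half turn about z gives the same grasp; the last joint's range is limited). The gripper opens to 87 mm and grips with 3 to 60 N. Pads are 19 mm wide; open, the fingers measure 117 mm over their backs; the gripper's body (75 mm by 190 mm) begins 51 mm behind the grasp point.
Start: joints at [-1.451, 0.22, 1.526, -0, 1.395, -0.126], TCP at [0.152, -0.606, 0.223] pointing down, gripper open.
Joint ranges: [-2.98, 2.98], [-0.91, 2.08], [0.09, 2.57], [-1.24, 4.39], [0.2, 2.65], [-2.68, 2.68]. Speed limits (rad/s): [2.57, 2.57, 3.01, 3.14, 3.14, 3.14].

INTERFACE

Orientations are given as a rotation vector (axis times angle).
In Python, from plant import env gives the robot as it stands.
- The arm moves only by the tool move_arm, never from a script. Its argument "motion" is a list of rows, each a list of 3 entries, a list of its own where there are three numbers: the opening in per cent of the stroke, from 0 (shut) to 100 (fully open), then the shift along the tool's x, y, z in mm, then the turn about the tool's z in rad. In form: [[hand, [tx, ty, tz], roll], ...]. A call has 1 to 8 rows; each row shifts and turns the commanded pose from where the row before left it, along the tool's axes as they then stand; what a row does not reach is not made up. A row lasts 1/10 s, in which the tool goes at most 50 mm and 8.59 degrees, less where a joint would pass 70% of its speed; a pose out of reach is approached as far as the arm can. A call with a gripper value outside its range is refused whole. The fingers move at their own pace and stop on an object; "squeeze" is the grip in N (left out, the last holds). Time passes only in rows, so rows that do not move let the fingers close. It gives the time, the measured TCP pose, the force, the opening and the grip force at its end, in the units of the state.
- env.get_state(): the state, without advancing time (a new reading comes with each control period).
- env.capture(name): name is "side" or "top" or "wrist"; returns a dict with "frame" (420x560x3 uint8, red, green, blue), "camera_matrix" (3x3 intrinsics, pixels), "dist" ([k1, k2, p1, p2, k3] as OpenCV has them; the pictures are not rectified), "view" (4x4, takes a point from world to camera coordinates). Camera axes: x right, y down, z forward; pixel columns grow to the right and rows downward; lengths in m; the calibration is good to about 2 mm. A picture is of the moment at which its call begins. There is no depth.
- env.hand_in(): hands the job in; it is judged then, once.
The state is a dict: "time_s": time; "q": joint angles; "qd": joint speeds; "tau": joint torques, N m; "tcp_pos": TCP position; "tcp_rot": TCP orientation; "wrist_force": force on the tool from outside, world axes, zero at the start; "ft_torque": the same for the moment, N m; "gripper_width": finger opening in m; "finger_force": force on a finger pad.
Only numpy, scipy, OpenCV 4.12 (cv2) and the standard library are available. Lean on these libraries where they do the work, as an engineer would, in place of code of your own. Each camera call takes 0.05 s, during which the arm holds its last target. There are 200 camera calls.

TASK

Make up two kits. In the long tray, put the lemon in the larger compartment and stand the wooden muddler (snap it forward out of its spring clip) upright in the smaller one; in the square tray, put the garlic in the wide compartment and stand the spice jar and the shaker upright in the two small ones, one in each, either way round. Leave the lime where it is.

Things in the scene. Friction and masses are not known exactly. Their poses are not given: they have to be found in the camera images.
- long_tray: oblong bamboo tray, fixed, 175 (x) x 94 (y) mm, floor 5 mm thick, all rims 13 mm high and 5 mm thick. Origin: centre of its underside, on the worktop. A cross divider (12 mm high) makes two compartments: the larger, 100 (x) x 84 (y) mm, centred at x = +32.5 mm; the smaller, 60 (x) x 84 (y) mm, centred at x = -52.5 mm. At yaw 0 its x axis points away from the robot; yaw within 0.15 rad of 0
- square_tray: nearly square bamboo tray, fixed, 155 (x) x 147 (y) mm, floor 5 mm thick, rims 13 mm high and 5 mm thick, with a T of dividers 12 mm high. Origin: centre of its underside. The wide compartment, 80 (x) x 137 (y) mm, is centred at x = +32.5 mm, y = 0; the two small ones, 60 (x) x 66 (y) mm, at x = -42.5 mm, y = +35.5 and -35.5 mm. At yaw 0 its x axis points away from the robot; yaw within 0.15 rad of 0
- stand: fixed wooden stand: base 85 (x) x 60 (y) x 10 mm; post 101 mm high at its +x side bearing a dark steel sprung C clip, 85 to 99 mm high, open to the stand's -x (towards the robot; yaw within 0.2 rad). Origin: centre of the base's underside. The clip holds the muddler with its axis at x = -10 mm. Pulled along the stand's -x it snaps free within 15 mm at about 10 N: grip firmly, go 50 mm before lifting
- muddler: loose wooden muddler, 90 g, a turned rod 165 mm tall standing upright in the clip, on the stand's base: foot 34 mm across up to 26 mm, tapering to a shaft 18 mm across from 46 mm up. Its foot is too thick to be lifted through the clip. Origin: centre of its underside, z along the shaft. Grasp the shaft about 135 mm up, above clip and post
- lemon_center (a point): centre of the yellow lemon, 72 mm long (its x axis) x 55 x 56 mm, lying on the worktop; the point is 28 mm above its underside. At the start its long axis lies within 0.5 rad of the world y axis
- garlic_center (a point): centre of the whitish garlic bulb, 60 x 57 mm, 58 mm high with its stalk up; the point is 29 mm above its underside
- spice_jar: spice jar, clear glass with a dark screw cap, 41 mm across, 105 mm tall, 110 g. Origin: centre of its underside, z up
- shaker: small shaker, clear glass with a grey domed top, 44 mm across and 90 mm tall, 34 mm across above 74 mm. Origin: centre of its underside, z up
- lime_center (a point): centre of the loose green lime among the stock, 55 x 46 x 45 mm, 22 mm above its underside; it stays where it is
Mind the look-alikes: they are no part of the job. What is shaped like the spice_jar but purple is not meant.

How it is judged:
By the outcome, as a careful person would: the job done as asked, in the order asked, and still so for the second after the job is handed in, with the robot touching nothing.
It also fails if it takes over 144 s, if anything falls off the work surface, if the arm or the gripper's body presses on something with over 40 N, if the wrist force passes 120 N, or if a joint passes its speed limit or range.

## Working session

There is one attempt and no reset: what is moved stays moved. The work goes in short steps, Python scripts to look and compute and a tool call to move; the robot and the scene stay as the last step left them, time stands still between calls to the robot, and variables do not carry over. Pictures are saved under pics/ and viewed, at most 14 in all, crops included, and the job is handed in when it is done.

Besides the shell and the picture viewer there is one more tool, called after "Call:" as name(argument=value, ...) on one line, values as JSON. move_arm: Moves the arm, as the interface text tells. Its arguments: {"type":"object","properties":{"motion":{"type":"array"},"squeeze":{"type":"number"}},"required":["motion"]}

```bash
mkdir -p pics
cat > h.py <<'E'
from plant import env
import numpy as np, cv2
from scipy.spatial.transform import Rotation as R
def snap(cam,fn=None):
    c=env.capture(cam)
    c={k:(np.array(v) if k!='name' else v) for k,v in c.items()}
    if fn: cv2.imwrite('pics/'+fn,c['frame'][...,::-1])
    return c
def ray(c,uv):
    n=cv2.undistortPoints(np.array([[uv]],float),c['camera_matrix'],c['dist'])[0,0]
    V=c['view']; d=V[:3,:3].T@np.array([n[0],n[1],1]); o=-V[:3,:3].T@V[:3,3]
    return o,d
def onz(c,uv,z):
    o,d=ray(c,uv); return o+d*(z-o[2])/d[2]
def proj(c,p):
    V=c['view']; return cv2.projectPoints(np.array(p,float).reshape(-1,3),cv2.Rodrigues(V[:3,:3])[0],V[:3,3],c['camera_matrix'],c['dist'])[0][:,0]
E
python3 - <<'E'
from h import *
import pickle
d={}
for n in ['top','side','wrist']:
    d[n]=snap(n,n+'0.png'); V=d[n]['view']; print(n,-V[:3,:3].T@V[:3,3],V[2,:3])
pickle.dump(d,open('d0.pkl','wb'))
s=env.get_state(); print(s['tcp_pos'],R.from_rotvec(s['tcp_rot']).as_matrix().round(2),s['time_s'],s['gripper_width'])
E
```

```text
top [ 0.31700321 -0.12327612  1.34484143] [ 0.0972146   0.00721976 -0.99523726]
side [0.39160177 1.15207268 0.75107085] [ 0.04404513 -0.87317965 -0.4854043 ]
wrist [ 0.2209982  -0.58777921  0.38430724] [-0.25526714 -0.06275608 -0.96483178]
[ 0.1520315  -0.60575425  0.22167303] [[ 0.97  0.24 -0.  ]
 [ 0.24 -0.97  0.  ]
 [ 0.   -0.   -1.  ]] 0.15 0.0870549086056634
```

View pics/top0.png

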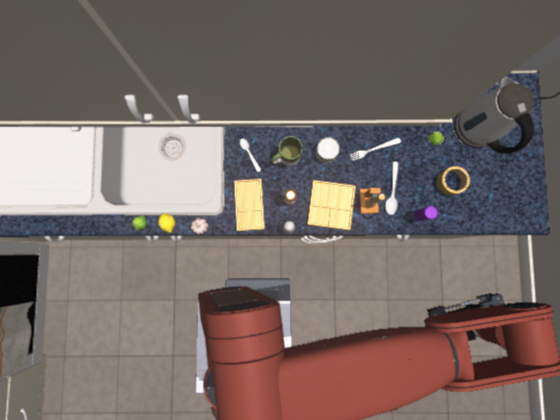

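View pics/side0.png

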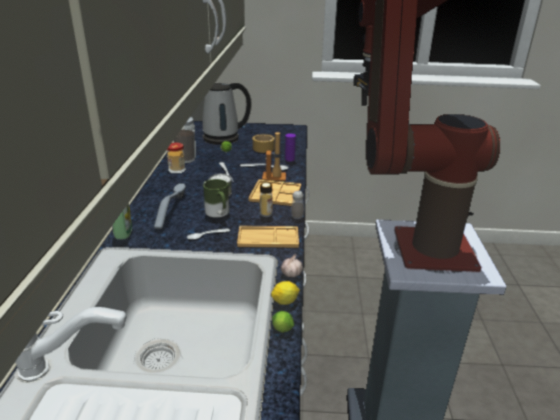

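Run:
```python
from h import *
import pickle
d=pickle.load(open('d0.pkl','rb'));t=d['top'];f=t['frame'][...,::-1].copy()
a=cv2.resize(f[170:245,125:325],None,fx=4,fy=4,interpolation=cv2.INTER_CUBIC)
b=cv2.resize(f[170:245,270:470],None,fx=4,fy=4,interpolation=cv2.INTER_CUBIC)
cv2.imwrite('pics/c0.png',np.vstack([a,b]))
hsv=cv2.cvtColor(f,cv2.COLOR_BGR2HSV)
def blobs(n,lo,hi,amin,z,im=hsv,c=t):
    m=cv2.inRange(im,np.array(lo),np.array(hi)); m[:110]=0
    for k in cv2.findContours(m,0,2)[0]:
        if cv2.contourArea(k)>amin:
            M=cv2.moments(k);u=(M['m10']/M['m00'],M['m01']/M['m00']);r=cv2.minAreaRect(k)
            print(n,np.round(u,1),onz(c,u,z).round(4),r[1],round(r[2],1))
            if n=='tray':
                for p in cv2.boxPoints(r): print('   ',p.round(1),onz(c,p,.013).round(4))
blobs('yel',(26,180,120),(34,255,255),40,.028)
blobs('green',(38,120,40),(70,255,255),40,.022)
blobs('tray',(12,60,150),(25,190,255),400,.013)
```

```text
yel [167.3 222.4] [0.4168 0.2609 0.028 ] (13.0, 13.0) 90.0
green [139.3 222.2] [0.4182 0.3588 0.022 ] (13.0, 12.0) 90.0
green [435.5 138. ] [ 0.7098 -0.6685  0.022 ] (11.31370735168457, 12.020814895629883) 45.0
tray [331.3 204.5] [ 0.4784 -0.3036  0.013 ] (43.78425979614258, 45.644779205322266) 7.1
    [306.8 224.5] [ 0.4093 -0.218   0.013 ]
    [312.5 179.2] [ 0.568  -0.2393  0.013 ]
    [355.9 184.6] [ 0.5482 -0.3905  0.013 ]
    [350.3 229.9] [ 0.3901 -0.3676  0.013 ]
tray [248.7 204.4] [ 0.4798 -0.0164  0.013 ] (51.15019226074219, 28.444499969482422) 86.4
    [232.8 179.6] [0.5676 0.0395 0.013 ]
    [261.2 177.8] [ 0.5736 -0.06    0.013 ]
    [264.4 228.8] [ 0.3945 -0.0713  0.013 ]
    [236.  230.6] [0.3887 0.0269 0.013 ]
tray [455.5 179.3] [ 0.5651 -0.7353  0.013 ] (26.870054244995117, 26.16295051574707) 45.0
    [437. 179.] [ 0.5667 -0.6718  0.013 ]
    [455.5 160.5] [ 0.6317 -0.7383  0.013 ]
    [474.5 179.5] [ 0.5642 -0.8003  0.013 ]
    [456. 198.] [ 0.4998 -0.734   0.013 ]
```

View pics/c0.png

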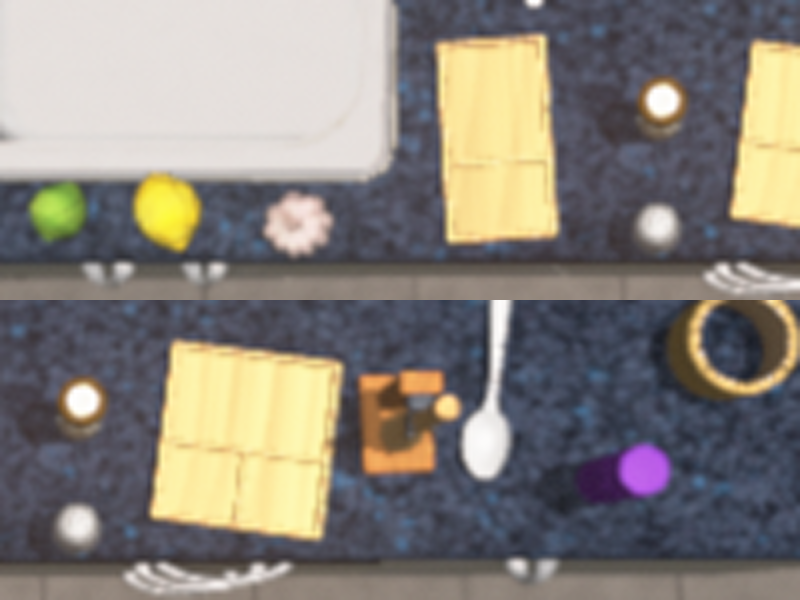

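```bash
cat >> h.py <<'E'
def psi_of(s):
    m=R.from_rotvec(s['tcp_rot']).as_matrix(); return np.arctan2(m[1,0],m[0,0])
def plan(wps,hand=100,step=48,start=None):
    """wps: (x,y,z,psi) ; prints rows"""
    s=env.get_state()
    if start is None: p=np.array(s['tcp_pos'],float); a=psi_of(s)
    else: p=np.array(start[:3],float); a=start[3]
    rows=[]
    for w in wps:
        tgt=np.array(w[:3]); da=(w[3]-a+np.pi)%(2*np.pi)-np.pi
        n=max(1,int(np.ceil(max(np.linalg.norm(tgt-p)*1000/step,abs(da)/.145))))
        p0=p.copy();a0=a
        for i in range(1,n+1):
            want=p0+(tgt-p0)*i/n; c,s_=np.cos(a),np.sin(a)
            M=np.array([[c,s_,0],[s_,-c,0],[0,0,-1]])
            d=np.round(M.T@(want-p)*1000); r=round(-(a0+da*i/n-a),2)
            rows.append([hand,[int(v) for v in d],r]); p=p+M@d/1000; a-=r
        rows.append('|')
    print(str(rows).replace("'",'').replace(' ','')); print('end',p.round(4),round(a,3))
E
python3 - <<'E'
from h import *
import pickle
d=pickle.load(open('d0.pkl','rb'));t=d['top']
plan([(.42,-.30,.26,1.1),(.43,.20,.24,1.57)])
for n,u,o,z in [('muddtop',(447,407),270,.165),('jartop',(82,399),270,.105),('shtop',(79,523),270,.085),('garlic',(298,223),125,.03),('lemon',(167,212),125,.028),('lime',(58,211),125,.022)]:
    print(n,onz(t,(u[0]/4+o,(u[1]%300)/4+170),z).round(4))
for u in [(360,376),(364,473),(434,470)]: print('base',onz(t,(u[0]/4+270,(u[1]-300)/4+170),.01).round(4))
E
```

```text
[[100,[37,-26,-4],np.float64(-0.09)],[100,[39,-22,-5],np.float64(-0.1)],[100,[42,-18,-4],np.float64(-0.09)],[100,[43,-15,-4],np.float64(-0.1)],[100,[44,-10,-4],np.float64(-0.09)],[100,[44,-6,-5],np.float64(-0.1)],[100,[45,-1,-4],np.float64(-0.09)],[100,[46,2,-4],np.float64(-0.1)],[100,[44,7,-4],np.float64(-0.09)],|,[100,[41,-20,2],np.float64(-0.04)],[100,[41,-18,2],np.float64(-0.05)],[100,[43,-17,1],np.float64(-0.04)],[100,[43,-14,2],np.float64(-0.04)],[100,[44,-13,2],np.float64(-0.05)],[100,[44,-10,2],np.float64(-0.04)],[100,[45,-9,2],np.float64(-0.04)],[100,[45,-7,1],np.float64(-0.04)],[100,[45,-5,2],np.float64(-0.05)],[100,[45,-3,2],np.float64(-0.04)],[100,[46,-2,2],np.float64(-0.04)],|]
end [0.4296 0.2004 0.2397] 1.566
muddtop [ 0.4837 -0.4384  0.165 ]
jartop [ 0.4997 -0.1595  0.105 ]
shtop [ 0.4003 -0.157   0.085 ]
garlic [0.4048 0.15   0.03  ]
lemon [0.4147 0.2627 0.028 ]
lime [0.4163 0.3581 0.022 ]
base [ 0.5331 -0.405   0.01  ]
base [ 0.448  -0.4065  0.01  ]
base [ 0.4505 -0.467   0.01  ]
```

Call:
move_arm(motion=[[100, [37, -26, -4], -0.09], [100, [39, -22, -5], -0.1], [100, [42, -18, -4], -0.09], [100, [43, -15, -4], -0.1], [100, [44, -10, -4], -0.09], [100, [44, -6, -5], -0.1], [100, [45, -1, -4], -0.09], [100, [46, 2, -4], -0.1]], squeeze=15)

```text
time_s: 0.95
tcp_pos: [0.3913, -0.3325, 0.2566]
tcp_rot: [2.75, 1.519, 0.0]
wrist_force: [0.8, -0.2, 0.1]
gripper_width: 0.0872
finger_force: 0.0
```

Call:
move_arm(motion=[[100, [44, 7, -4], -0.09], [100, [41, -20, 2], -0.04], [100, [41, -18, 2], -0.05], [100, [43, -17, 1], -0.04], [100, [43, -14, 2], -0.04], [100, [44, -13, 2], -0.05], [100, [44, -10, 2], -0.04], [100, [45, -9, 2], -0.04]])

```text
time_s: 1.75
tcp_pos: [0.4263, 0.0198, 0.2475]
tcp_rot: [2.405, 2.02, 0.0]
wrist_force: [1.4, 0.7, -0.3]
gripper_width: 0.0871
finger_force: 0.0
```

Call:
move_arm(motion=[[100, [45, -7, 1], -0.04], [100, [45, -5, 2], -0.05], [100, [45, -3, 2], -0.04], [100, [46, -2, 2], -0.04], [100, [0, 0, 0], 0]])

```text
time_s: 2.25
tcp_pos: [0.4283, 0.2047, 0.24]
tcp_rot: [-2.218, -2.222, -0.001]
wrist_force: [-0.1, -0.7, 0.2]
gripper_width: 0.0872
finger_force: 0.0
```

```bash
sed -i 's/r=round(-(a0+da\*i\/n-a),2)/r=float(round(-(a0+da*i\/n-a),2))/' h.py
python3 - <<'E'
from h import *
import pickle
s=env.get_state(); print(s['time_s'],s['tcp_pos'].round(4),psi_of(s),s['q'].round(3))
c=snap('wrist','w1.png'); pickle.dump(c,open('w1.pkl','wb'))
hsv=cv2.cvtColor(c['frame'],cv2.COLOR_RGB2HSV)
m=cv2.inRange(hsv,(24,150,90),(35,255,255))
k=max(cv2.findContours(m,0,2)[0],key=cv2.contourArea); (u,sz,a)=cv2.fitEllipse(k); print(u,sz,a,onz(c,u,.028))
th=np.deg2rad(a+90); e=np.array([np.cos(th),np.sin(th)])*sz[1]/2
p,q=[onz(c,np.array(u)+w*e,.028) for w in(1,-1)]; print(p,q,np.linalg.norm(p-q))
E
```

```text
2.25 [0.4283 0.2047 0.24  ] 1.5729318766710159 [ 0.278 -0.159  1.882  0.002  1.419  0.275]
(284.71026611328125, 123.6760025024414) (19.07915687561035, 33.49164581298828) 155.0967559814453 [0.43887141 0.27220862 0.028     ]
[0.43087188 0.28868253 0.028     ] [0.44705304 0.25538602 0.028     ] 0.03702010053872659
```

View pics/w1.png

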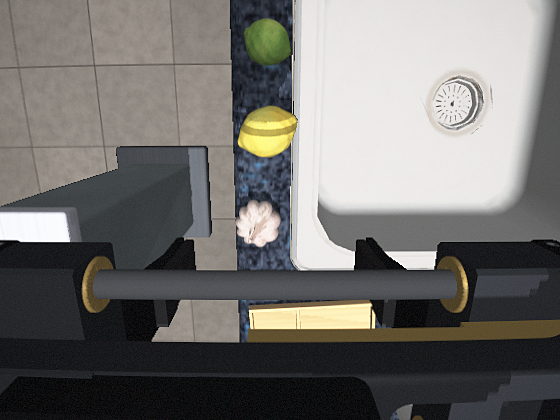

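Run:
```python
from h import *
import pickle
c=pickle.load(open('w1.pkl','rb'))
hsv=cv2.cvtColor(c['frame'],cv2.COLOR_RGB2HSV)
print(hsv[120,270],hsv[131,270],hsv[145,270],hsv[115,270])
def meas(lo,hi,box,z):
    m=cv2.inRange(hsv,lo,hi); k=np.zeros_like(m); x0,y0,x1,y1=box; k[y0:y1,x0:x1]=m[y0:y1,x0:x1]
    k=cv2.morphologyEx(k,cv2.MORPH_CLOSE,np.ones((5,5)))
    ct=max(cv2.findContours(k,0,2)[0],key=cv2.contourArea)
    W=np.array([onz(c,p[0],z)[:2] for p in ct])*1000
    (u,sz,a)=cv2.minAreaRect(W.astype(np.float32)); el=cv2.fitEllipse(W.astype(np.float32))
    print('bbox',W.min(0).round(),W.max(0).round(),'minrect',np.round(u,1),np.round(sz,1),a,'ell',np.round(el[0],1),np.round(el[1],1),el[2])
meas((20,80,60),(38,255,255),(230,95,310,165),.028)
meas((36,80,20),(75,255,255),(235,10,300,75),.022)
meas((0,0,130),(20,255,255),(234,190,285,255),.029)
```

```text
[ 27 132 193] [ 25 144 199] [ 29 115 254] [ 25 143 182]
bbox [386. 236.] [452. 291.] minrect [418.8 263.8] [59.4 57.8] 64.42547607421875 ell [418.9 263.5] [53.4 66.4] 113.66268157958984
bbox [394. 336.] [444. 382.] minrect [418.9 358.9] [47.2 46.7] 10.77428913116455 ell [418.9 358.5] [45.3 50.7] 63.4128532409668
bbox [377. 114.] [433. 196.] minrect [405.6 154.2] [81.8 54.8] 88.14716339111328 ell [402.  152.3] [59.4 66.7] 154.46592712402344
```

Run:
```python
from h import *
plan([(.4185,.2635,.12,.41),(.4185,.2635,.011,.41)],hand=88)
```

```text
[[88,[7,-1,13],0.13],[88,[6,-2,14],0.13],[88,[7,-3,13],0.13],[88,[5,-4,13],0.13],[88,[6,-4,14],0.13],[88,[5,-5,13],0.12],[88,[4,-5,13],0.13],[88,[3,-6,14],0.13],[88,[2,-7,13],0.13],|,[88,[0,0,36],0.0],[88,[0,0,37],0.0],[88,[0,0,36],0.0],|]
end [0.418  0.2634 0.011 ] 0.411
```

Call:
move_arm(motion=[[88, [7, -1, 13], 0.13], [88, [6, -2, 14], 0.13], [88, [7, -3, 13], 0.13], [88, [5, -4, 13], 0.13], [88, [6, -4, 14], 0.13], [88, [5, -5, 13], 0.12], [88, [4, -5, 13], 0.13], [88, [3, -6, 14], 0.13]])

```text
time_s: 3.1
tcp_pos: [0.4216, 0.2529, 0.1331]
tcp_rot: [3.032, 0.82, 0.0]
wrist_force: [-1.0, -0.4, 1.0]
gripper_width: 0.0765
finger_force: 0.0
```

Call:
move_arm(motion=[[88, [2, -7, 13], 0.13], [88, [0, 0, 36], 0], [88, [0, 0, 36], 0], [88, [0, 0, 25], 0], [88, [0, 0, 12], 0], [88, [0, 0, 0], 0]])

```text
time_s: 3.7
tcp_pos: [0.4181, 0.2596, 0.01]
tcp_rot: [3.077, 0.631, -0.006]
wrist_force: [-0.1, -0.4, 0.6]
gripper_width: 0.0768
finger_force: 0.0
```

Run:
```python
from h import *
s=env.get_state(); print(s['time_s'],s['tcp_pos'].round(4),psi_of(s),s['gripper_width'],s['wrist_force'])
c=snap('wrist','w2.png')
```

```text
3.7 [0.4181 0.2596 0.01  ] 0.40446015628033705 0.07675086166592766 [-0.13847104 -0.4168382   0.62663734]
```

View pics/w2.png

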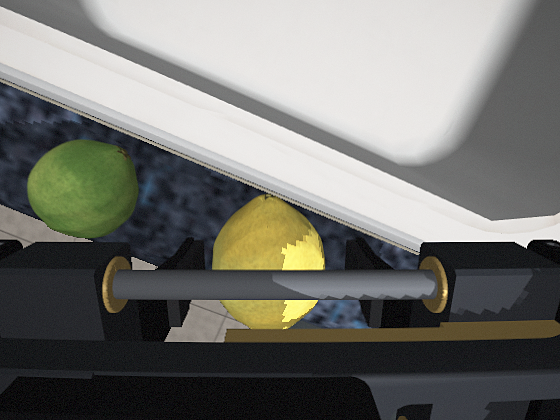

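Call:
move_arm(motion=[[88, [1, -3, 0], 0], [50, [0, 0, 0], 0], [40, [0, 0, 0], 0], [40, [0, 0, 0], 0], [40, [0, 0, 0], 0], [40, [0, 0, 0], 0]], squeeze=15)

```text
time_s: 4.35
tcp_pos: [0.4193, 0.2644, 0.012]
tcp_rot: [-3.077, -0.633, -0.001]
wrist_force: [-0.0, -0.3, 4.3]
gripper_width: 0.0533
finger_force: 15.0
```

Run:
```python
from h import *
plan([(.42,.25,.15,.40),(.513,-.0145,.15,.066),(.513,-.0145,.017,.066)],hand=40)
```

```text
[[40,[-2,4,-46],0.0],[40,[-1,5,-46],0.0],[40,[-2,4,-46],0.01],|,[40,[-3,47,0],0.05],[40,[0,47,0],0.06],[40,[2,46,0],0.05],[40,[5,47,0],0.06],[40,[8,46,0],0.05],[40,[10,46,0],0.06],|,[40,[0,0,44],-0.0],[40,[0,0,45],-0.0],[40,[0,0,44],-0.0],|]
end [ 0.5135 -0.0146  0.017 ] 0.066
```

Call:
move_arm(motion=[[40, [-2, 4, -46], 0], [40, [-1, 5, -46], 0], [40, [-2, 4, -46], 0.01], [40, [-3, 47, 0], 0.05], [40, [0, 47, 0], 0.06], [40, [2, 46, 0], 0.05], [40, [5, 47, 0], 0.06], [40, [8, 46, 0], 0.05]])

```text
time_s: 5.15
tcp_pos: [0.4975, 0.0278, 0.1494]
tcp_rot: [-3.135, -0.194, 0.0]
wrist_force: [1.0, -0.2, -0.7]
gripper_width: 0.0532
finger_force: 15.0
```

Call:
move_arm(motion=[[40, [10, 46, 0], 0.06], [40, [0, 0, 30], 0], [40, [0, 0, 30], 0], [40, [0, 0, 30], 0], [40, [0, 0, 0], 0]])

```text
time_s: 5.65
tcp_pos: [0.5088, -0.0143, 0.0549]
tcp_rot: [-3.138, -0.102, 0.015]
wrist_force: [-0.3, 1.1, -0.9]
gripper_width: 0.0529
finger_force: 15.0
```

Run:
```python
from h import *
s=env.get_state(); print(s['gripper_width'],s['finger_force'])
plan([(.513,-.0145,.0185,.066)],hand=40,step=20)
snap('wrist','w3.png')
```

```text
0.05291074636065473 15.000056696590036
[[40,[2,0,18],-0.0],[40,[2,0,18],-0.0],|]
end [ 0.5128 -0.0141  0.0189] 0.065
```

View pics/w3.png

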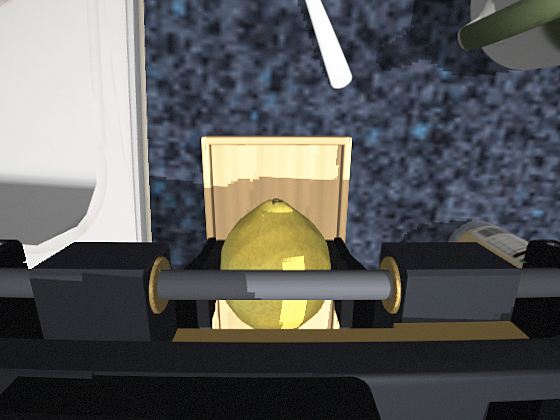

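Call:
move_arm(motion=[[40, [2, 0, 18], 0], [40, [2, 0, 18], 0], [40, [0, 0, 0], 0], [80, [0, 0, 0], 0], [80, [0, 0, 0], 0], [80, [0, 0, -30], 0], [80, [0, 0, -45], 0], [80, [0, 0, -45], 0]])

```text
time_s: 6.5
tcp_pos: [0.517, -0.0145, 0.146]
tcp_rot: [3.14, 0.103, 0.001]
wrist_force: [0.3, 0.6, -0.2]
gripper_width: 0.0691
finger_force: 0.0
```

Run:
```python
from h import *
plan([(.47,-.06,.25,.066),(.41,-.37,.25,1.1)],hand=80)
```

```text
[[80,[-17,14,-35],-0.0],[80,[-16,14,-34],-0.0],[80,[-17,14,-35],-0.0],|,[80,[-10,38,0],-0.13],[80,[-15,37,0],-0.13],[80,[-19,34,0],-0.13],[80,[-24,32,0],-0.13],[80,[-28,28,0],-0.13],[80,[-31,24,0],-0.13],[80,[-34,20,0],-0.12],[80,[-36,16,0],-0.13],|]
end [ 0.41   -0.3698  0.25  ] 1.096
```

Run:
```python
from h import *
plan([(.48,-.10,.27,.4),(.46,-.39,.27,1.57)],hand=90)
```

```text
[[90,[-11,21,-31],-0.08],[90,[-12,20,-31],-0.09],[90,[-14,18,-31],-0.08],[90,[-15,18,-31],-0.08],|,[90,[-15,29,0],-0.13],[90,[-18,27,0],-0.13],[90,[-21,24,0],-0.13],[90,[-24,21,0],-0.13],[90,[-27,18,0],-0.13],[90,[-29,14,0],-0.13],[90,[-31,10,0],-0.13],[90,[-31,6,0],-0.13],[90,[-33,2,0],-0.13],|]
end [ 0.4596 -0.3903  0.27  ] 1.566
```

Call:
move_arm(motion=[[90, [-11, 21, -31], -0.08], [90, [-12, 20, -31], -0.09], [90, [-14, 18, -31], -0.08], [90, [-15, 18, -31], -0.08], [90, [-15, 29, 0], -0.13], [90, [-18, 27, 0], -0.13], [90, [-21, 24, 0], -0.13], [90, [-24, 21, 0], -0.13]])

```text
time_s: 7.3
tcp_pos: [0.4718, -0.2303, 0.2696]
tcp_rot: [2.812, 1.395, 0.002]
wrist_force: [-0.5, 0.4, -0.5]
gripper_width: 0.0784
finger_force: 0.0
```

Call:
move_arm(motion=[[90, [-27, 18, 0], -0.13], [90, [-29, 14, 0], -0.13], [90, [-31, 10, 0], -0.13], [90, [-31, 6, 0], -0.13], [90, [-33, 2, 0], -0.13], [90, [0, 0, 0], 0]])

```text
time_s: 7.9
tcp_pos: [0.4588, -0.394, 0.2689]
tcp_rot: [2.225, 2.214, -0.002]
wrist_force: [0.6, 0.5, 0.5]
gripper_width: 0.0785
finger_force: 0.0
```

Run:
```python
from h import *
import pickle
s=env.get_state(); print(s['time_s'],s['tcp_pos'].round(4),psi_of(s))
c=snap('wrist','w4.png'); pickle.dump(c,open('w4.pkl','wb'))
print(proj(c,[(.481,-.437,0.165),(.481,-.437,0.135),(.481,-.437,.01)]).round())
```

```text
7.9 [ 0.4588 -0.394   0.2689] 1.5656877207536528
[[300. 252.]
 [298. 240.]
 [291. 206.]]
```

View pics/w4.png

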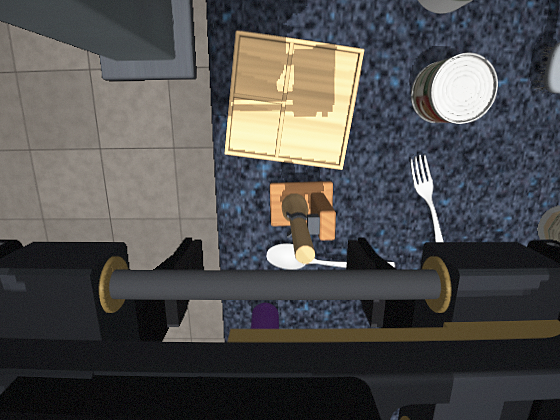

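Run:
```python
from h import *
import pickle
c=pickle.load(open('w4.pkl','rb'))
print('top',onz(c,(306,256),.165).round(4))
for u in [(270,184),(333,182),(273,226),(336,238)]: print(onz(c,u,.01).round(4))
for u in [(237,31),(364,46),(343,169),(226,153)]: print('tray',onz(c,u,.013).round(4))
```

```text
top [ 0.486  -0.4405  0.165 ]
[ 0.4524 -0.4061  0.01  ]
[ 0.536  -0.4039  0.01  ]
[ 0.4559 -0.465   0.01  ]
[ 0.5436 -0.4833  0.01  ]
tray [ 0.4152 -0.2211  0.013 ]
tray [ 0.5664 -0.2379  0.013 ]
tray [ 0.5479 -0.3861  0.013 ]
tray [ 0.3962 -0.3645  0.013 ]
```

Run:
```python
from h import *
plan([(.486,-.438,.22,1.61),(.486,-.438,.117,1.61)],hand=70)
```

```text
[[70,[-23,14,24],-0.02],[70,[-23,13,25],-0.03],|,[70,[0,0,34],0.0],[70,[0,0,35],0.0],[70,[0,0,34],0.0],|]
end [ 0.4863 -0.438   0.1168] 1.613
```

Call:
move_arm(motion=[[70, [-22, 14, 24], -0.02], [70, [-22, 13, 25], -0.03], [70, [0, 0, 0], 0], [70, [0, 0, 34], 0], [70, [0, 0, 35], 0], [70, [0, 0, 23], 0], [70, [0, 0, 11], 0], [70, [0, 0, 0], 0]], squeeze=45)

```text
time_s: 8.75
tcp_pos: [0.4866, -0.4327, 0.1152]
tcp_rot: [-2.17, -2.269, -0.001]
wrist_force: [1.1, 0.7, 0.5]
gripper_width: 0.0608
finger_force: 0.0
```

Run:
```python
from h import *
s=env.get_state(); print(s['time_s'],s['tcp_pos'].round(4),psi_of(s),s['wrist_force'],s['gripper_width'])
snap('wrist','w5.png')
```

```text
8.75 [ 0.4866 -0.4327  0.1152] 1.6156845615975592 [1.08061623 0.67812171 0.50256734] 0.06081234020334028
```

View pics/w5.png

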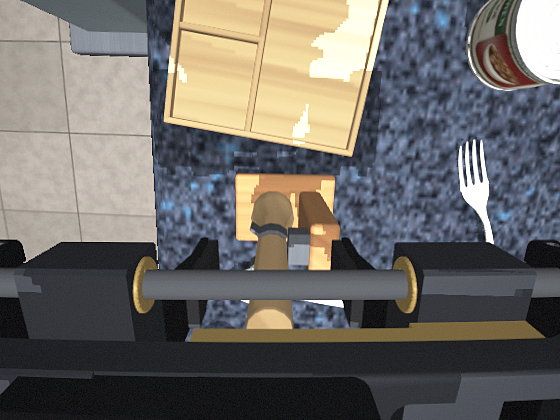

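Call:
move_arm(motion=[[70, [-3, -1, 0], 0], [30, [0, 0, 0], 0], [10, [0, 0, 0], 0], [10, [0, 0, 0], 0], [10, [0, 0, 0], 0], [10, [0, 0, 0], 0]], squeeze=45)

```text
time_s: 9.4
tcp_pos: [0.486, -0.4372, 0.1156]
tcp_rot: [-2.171, -2.271, -0.0]
wrist_force: [0.3, 0.1, -0.4]
gripper_width: 0.029
finger_force: 0.0
```

Call:
move_arm(motion=[[10, [0, 0, 0], 0], [10, [0, 0, 0], 0], [10, [0, 0, 0], 0], [10, [0, 0, 0], 0]])

```text
time_s: 9.8
tcp_pos: [0.4856, -0.4372, 0.1154]
tcp_rot: [-2.171, -2.27, 0.001]
wrist_force: [-2.4, 0.6, 1.0]
gripper_width: 0.0173
finger_force: 45.0
```

Call:
move_arm(motion=[[10, [0, -8, 0], 0], [10, [0, -8, 0], 0], [10, [0, -8, 0], 0], [10, [0, -8, 0], 0], [10, [0, -8, 0], 0], [10, [0, -8, 0], 0], [10, [0, -8, 0], 0], [10, [0, 0, 0], 0]])

```text
time_s: 10.6
tcp_pos: [0.4289, -0.4399, 0.1154]
tcp_rot: [-2.172, -2.269, 0.0]
wrist_force: [-0.3, 1.0, -0.9]
gripper_width: 0.0174
finger_force: 45.0
```

Run:
```python
from h import *
s=env.get_state(); print(s['time_s'],s['tcp_pos'].round(4),psi_of(s),s['wrist_force'].round(1),s['ft_torque'].round(2),s['gripper_width'])
snap('wrist','w6.png')
```

```text
10.6 [ 0.4289 -0.4399  0.1154] 1.6148263069242075 [-0.3  1.  -0.9] [-0.02 -0.11  0.03] 0.017353164290091594
```

View pics/w6.png

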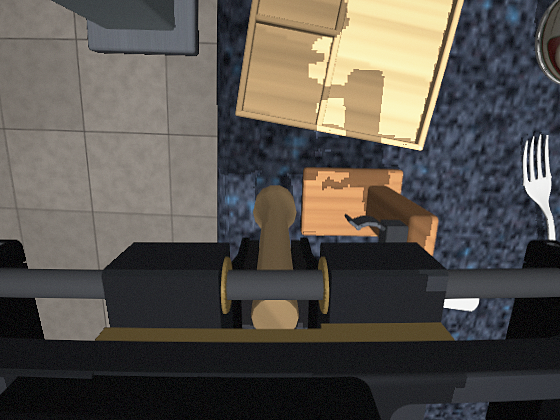

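Run:
```python
from h import *
plan([(.429,-.44,.25,1.615),(.4287,-.0197,.25,1.615),(.4287,-.0197,.15,1.615)],hand=10,step=45)
```

```text
[[10,[0,0,-45],-0.0],[10,[0,0,-45],-0.0],[10,[0,-1,-44],-0.0],|,[10,[42,2,0],-0.0],[10,[42,2,0],-0.0],[10,[42,2,0],-0.0],[10,[42,1,0],-0.0],[10,[42,2,0],-0.0],[10,[42,2,0],-0.0],[10,[42,2,0],-0.0],[10,[42,2,0],-0.0],[10,[42,2,0],-0.0],[10,[42,2,0],-0.0],|,[10,[0,0,33],-0.0],[10,[0,0,33],-0.0],[10,[0,0,34],-0.0],|]
end [ 0.429  -0.0195  0.1496] 1.615
```

Call:
move_arm(motion=[[10, [0, 0, -45], 0], [10, [0, 0, -45], 0], [10, [0, -1, -44], 0], [10, [20, 1, 0], 0], [10, [42, 2, 0], 0], [10, [42, 2, 0], 0], [10, [42, 2, 0], 0], [10, [42, 2, 0], 0]])

```text
time_s: 11.45
tcp_pos: [0.4297, -0.2499, 0.2496]
tcp_rot: [2.171, 2.27, 0.001]
wrist_force: [0.8, -0.0, -0.5]
gripper_width: 0.017
finger_force: 45.0
```

Call:
move_arm(motion=[[10, [42, 2, 0], 0], [10, [42, 2, 0], 0], [10, [42, 2, 0], 0], [10, [42, 2, 0], 0], [10, [42, 2, 0], 0], [10, [22, 1, 0], 0], [10, [0, 0, 0], 0]])

```text
time_s: 12.15
tcp_pos: [0.4302, -0.0166, 0.2499]
tcp_rot: [2.166, 2.275, 0.002]
wrist_force: [-0.7, -0.0, 0.5]
gripper_width: 0.0172
finger_force: 45.0
```

Run:
```python
from h import *
s=env.get_state(); print(s['time_s'],s['tcp_pos'].round(4),psi_of(s),s['gripper_width'])
plan([(.4287,-.0197,.14,1.615),(.4287,-.0197,.112,1.615)],hand=10,step=40)
c=snap('wrist','w7.png')
a=.066;O=np.array([.4811,-.0162])
pts=[np.r_[O+R.from_euler('z',a).as_matrix()[:2,:2]@p,.013] for p in [(-.0875,-.047),(-.0875,.047),(.0875,.047),(.0875,-.047)]]
f=c['frame'][...,::-1].copy(); cv2.polylines(f,[proj(c,pts).round().astype(int)],True,(255,0,255),1); cv2.imwrite('pics/w7.png',f)
```

```text
12.15 [ 0.4302 -0.0166  0.2499] 1.6201156669487795 0.017152961592774393
[[10,[-1,-1,37],0.0],[10,[-1,0,36],0.0],[10,[-1,-1,37],0.01],|,[10,[0,0,28],-0.0],|]
end [ 0.4284 -0.0197  0.1119] 1.61
```

View pics/w7.png

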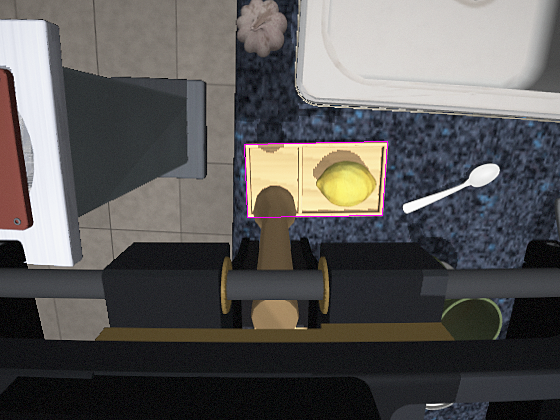

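Call:
move_arm(motion=[[10, [-1, -1, 37], 0], [10, [-1, 0, 36], 0], [10, [-1, -1, 37], 0.01], [10, [0, 0, 15], 0], [10, [0, 0, 7], 0], [10, [0, 0, 5], 0], [10, [0, 0, 1], 0], [10, [0, 0, 0], 0]])

```text
time_s: 13.0
tcp_pos: [0.4292, -0.0228, 0.1125]
tcp_rot: [2.181, 2.259, 0.001]
wrist_force: [-0.1, -0.6, -0.9]
gripper_width: 0.0173
finger_force: 45.0
```

Call:
move_arm(motion=[[10, [0, 0, 1], 0], [10, [0, 0, 1], 0], [10, [0, 0, 0], 0]])

```text
time_s: 13.3
tcp_pos: [0.429, -0.0225, 0.1103]
tcp_rot: [2.181, 2.259, 0.001]
wrist_force: [0.5, 0.0, 2.2]
gripper_width: 0.017
finger_force: 45.0
```

Contact felt; release and rise, then go over the garlic.

Call:
move_arm(motion=[[30, [0, 0, 0], 0], [50, [0, 0, 0], 0], [60, [0, 0, 0], 0], [60, [0, 0, 0], 0], [60, [0, 0, -20], 0], [60, [0, 0, -40], 0], [70, [0, 0, -40], 0], [70, [0, 0, -40], 0]], squeeze=10)

```text
time_s: 14.1
tcp_pos: [0.4279, -0.0223, 0.2508]
tcp_rot: [-2.182, -2.26, 0.0]
wrist_force: [0.9, -0.5, 0.4]
gripper_width: 0.0584
finger_force: 0.0
```

Run:
```python
from h import *
import pickle
s=env.get_state(); print(s['time_s'],s['tcp_pos'].round(4),s['gripper_width'])
c=pickle.load(open('w1.pkl','rb'));c2=snap('wrist','w8.png')
for q in (c,c2):
    hsv=cv2.cvtColor(q['frame'],cv2.COLOR_RGB2HSV)
    u0=proj(q,[(.405,.150,.03)])[0].astype(int); x0,y0=np.maximum(u0-40,0)
    m=np.zeros(hsv.shape[:2],np.uint8); sl=(slice(y0,u0[1]+40),slice(x0,u0[0]+40))
    m[sl]=cv2.inRange(hsv,(0,15,90),(22,110,255))[sl]
    ct=max(cv2.findContours(m,0,2)[0],key=cv2.contourArea)
    W=np.array([onz(q,p[0],.025)[:2] for p in ct])*1000
    print(u0,cv2.boundingRect(ct),'bbox',W.min(0).round(),W.max(0).round(),'circ',cv2.minEnclosingCircle(W.astype(np.float32)))
plan([(.42,.06,.27,1.2),(.405,.152,.13,1.2)],hand=100)
```

```text
14.1 [ 0.4279 -0.0223  0.2508] 0.058389651090042016
[256 227] (216, 187, 65, 80) bbox [353.  96.] [434. 199.] circ ((379.131103515625, 146.1417236328125), 56.84668731689453)
[259  23] (219, 0, 68, 63) bbox [360. 110.] [434. 175.] circ ((393.7811279296875, 140.91085815429688), 45.465572357177734)
[[100,[28,-3,-4],0.14],[100,[27,-6,-4],0.13],[100,[26,-11,-4],0.14],|,[100,[20,-12,35],-0.0],[100,[20,-12,35],-0.0],[100,[20,-11,35],-0.0],[100,[20,-12,35],-0.0],|]
end [0.4051 0.1518 0.1304] 1.196
```

View pics/w8.png

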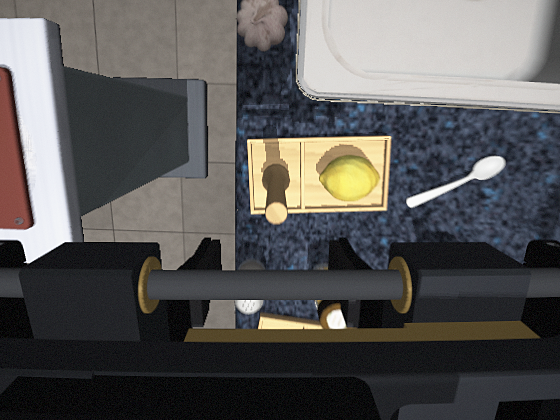

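Run:
```python
from h import *
plan([(.42,.06,.27,1.2),(.406,.152,.12,.4)],hand=100)
```

```text
[[100,[28,-3,-4],0.14],[100,[27,-6,-4],0.13],[100,[26,-11,-4],0.14],|,[100,[13,-8,25],0.13],[100,[13,-9,25],0.14],[100,[11,-11,25],0.13],[100,[9,-12,25],0.13],[100,[8,-14,25],0.13],[100,[5,-14,25],0.14],|]
end [0.4056 0.1517 0.1204] 0.396
```

Call:
move_arm(motion=[[100, [28, -3, -4], 0.14], [100, [27, -6, -4], 0.13], [100, [26, -11, -4], 0.14], [100, [13, -8, 25], 0.13], [100, [13, -9, 25], 0.14], [100, [11, -11, 25], 0.13], [100, [9, -12, 25], 0.13], [100, [8, -14, 25], 0.13]])

```text
time_s: 14.95
tcp_pos: [0.4052, 0.1383, 0.1354]
tcp_rot: [3.032, 0.823, 0.0]
wrist_force: [0.1, 0.1, -1.3]
gripper_width: 0.0873
finger_force: 0.0
```

Call:
move_arm(motion=[[100, [5, -14, 25], 0.14], [100, [0, 0, 0], 0], [100, [0, 0, 0], 0]])

```text
time_s: 15.25
tcp_pos: [0.4023, 0.1522, 0.1114]
tcp_rot: [3.079, 0.625, -0.002]
wrist_force: [-0.6, 0.4, 0.9]
gripper_width: 0.087
finger_force: 0.0
```

Run:
```python
from h import *
s=env.get_state(); print(s['time_s'],s['tcp_pos'].round(4),psi_of(s),s['gripper_width'])
c=snap('wrist','w9.png'); print(proj(c,[(.406,.152,.03),(.406,.152,.058)]))
plan([(.406,.152,.013,.4)],hand=100)
```

```text
15.25 [0.4023 0.1522 0.1114] 0.40048018070530866 0.08701864237181074
[[277.68043627 208.6198386 ]
 [278.08983517 219.39017161]]
[[100,[1,0,33],-0.0],[100,[1,1,33],-0.0],[100,[0,0,33],-0.0],|]
end [0.4055 0.1519 0.0134] 0.399
```

View pics/w9.png

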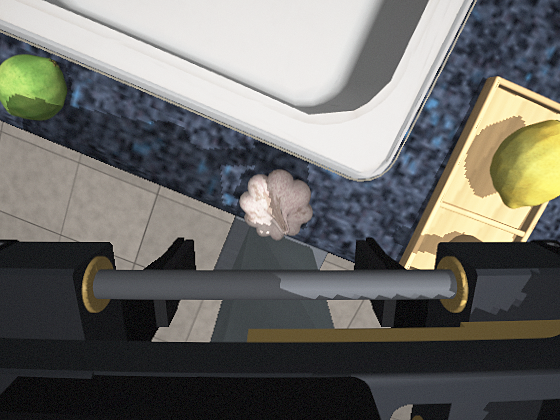

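Call:
move_arm(motion=[[100, [2, 0, 33], 0], [100, [1, 1, 33], 0], [100, [0, 0, 20], 0], [100, [0, 0, 11], 0], [80, [0, 0, 0], 0], [50, [0, 0, 0], 0], [50, [0, 0, 0], 0], [50, [0, 0, 0], 0]], squeeze=12)

```text
time_s: 16.1
tcp_pos: [0.407, 0.1527, 0.0158]
tcp_rot: [3.08, 0.618, 0.004]
wrist_force: [0.5, -0.7, -0.6]
gripper_width: 0.0626
finger_force: 0.0
```

Call:
move_arm(motion=[[45, [0, 0, 0], 0], [45, [0, 0, 0], 0], [45, [0, 0, 0], 0]])

```text
time_s: 16.4
tcp_pos: [0.4067, 0.1527, 0.0155]
tcp_rot: [3.08, 0.618, 0.003]
wrist_force: [-0.9, -0.0, 6.2]
gripper_width: 0.0578
finger_force: 12.0
```

Run:
```python
from h import *
s=env.get_state(); print(s['tcp_pos'].round(4),s['gripper_width'],s['finger_force'])
a=-.13;O=np.array([.480,-.303]);M=R.from_euler('z',a).as_matrix()[:2,:2]
for p in [(.0325,0),(-.0425,.0355),(-.0425,-.0355)]: print((O+M@p).round(4))
g=O+M@(.0325,0)
plan([(.406,.152,.24,.4),(.42,-.05,.24,.85),(g[0],g[1],.24,1.44),(g[0],g[1],.05,1.44)],hand=45)
```

```text
[0.4067 0.1527 0.0155] 0.05777966077938174 12.000479498819914
[ 0.5122 -0.3072]
[ 0.4425 -0.2623]
[ 0.4333 -0.3327]
[[45,[0,0,-45],-0.0],[45,[0,0,-45],-0.0],[45,[-1,0,-45],-0.0],[45,[0,0,-45],-0.0],[45,[0,0,-44],-0.0],|,[45,[-13,38,0],-0.09],[45,[-16,38,0],-0.09],[45,[-20,35,0],-0.09],[45,[-23,34,0],-0.09],[45,[-25,31,0],-0.09],|,[45,[-22,40,0],-0.1],[45,[-26,37,0],-0.1],[45,[-29,35,0],-0.1],[45,[-33,32,0],-0.1],[45,[-36,28,0],-0.09],[45,[-38,25,0],-0.1],|,[45,[0,0,47],-0.0],[45,[0,0,48],-0.0],[45,[0,0,47],-0.0],[45,[0,0,48],-0.0],|]
end [ 0.5124 -0.3071  0.0495] 1.436
```

Call:
move_arm(motion=[[45, [0, 0, -45], 0], [45, [0, 0, -45], 0], [45, [-1, 0, -45], 0], [45, [0, 0, -45], 0], [45, [0, 0, -44], 0], [45, [-13, 38, 0], -0.09], [45, [-16, 38, 0], -0.09], [45, [-20, 35, 0], -0.09]])

```text
time_s: 17.2
tcp_pos: [0.4134, 0.0298, 0.2391]
tcp_rot: [2.966, 1.035, 0.002]
wrist_force: [0.5, 0.4, -0.8]
gripper_width: 0.0579
finger_force: 12.0
```

Call:
move_arm(motion=[[45, [-23, 34, 0], -0.09], [45, [-25, 31, 0], -0.09], [45, [-22, 40, 0], -0.1], [45, [-26, 37, 0], -0.1], [45, [-29, 35, 0], -0.1], [45, [-33, 32, 0], -0.1], [45, [-36, 28, 0], -0.09], [45, [-38, 25, 0], -0.1]])

```text
time_s: 18.0
tcp_pos: [0.5115, -0.3091, 0.2381]
tcp_rot: [-2.362, -2.07, -0.0]
wrist_force: [0.6, -0.1, -0.7]
gripper_width: 0.0577
finger_force: 12.0
```

Call:
move_arm(motion=[[45, [0, 0, 40], 0], [45, [0, 0, 40], 0], [45, [0, 0, 40], 0], [45, [0, 0, 30], 0], [45, [0, 0, 20], 0], [45, [0, 0, 0], 0]])

```text
time_s: 18.6
tcp_pos: [0.5086, -0.3051, 0.0643]
tcp_rot: [-2.36, -2.062, 0.002]
wrist_force: [-0.1, 0.1, -1.0]
gripper_width: 0.0575
finger_force: 12.0
```

Run:
```python
from h import *
s=env.get_state(); print(s['tcp_pos'].round(4),psi_of(s),s['gripper_width'],s['finger_force'])
plan([(.5122,-.3072,.022,1.44)],hand=45,step=20)
c=snap('wrist','w10.png')
```

```text
[ 0.5086 -0.3051  0.0643] 1.4358832280824771 0.057505466870686105 11.999944155832054
[[45,[-1,1,14],-0.0],[45,[0,2,14],-0.0],[45,[-1,1,14],-0.0],|]
end [ 0.5123 -0.3077  0.0223] 1.436
```

View pics/w10.png

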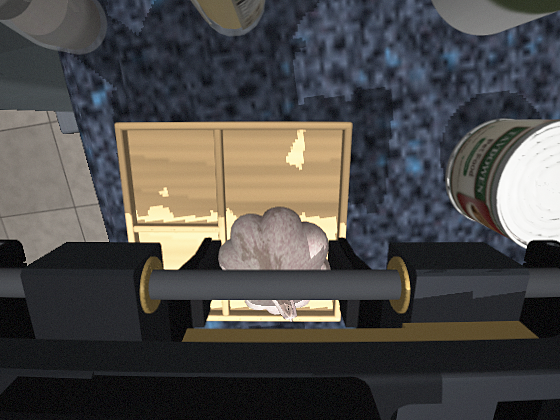

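Call:
move_arm(motion=[[45, [-1, 1, 14], 0], [45, [0, 2, 14], 0], [45, [-1, 1, 14], 0], [45, [0, 0, 1], 0], [45, [0, 0, 0], 0], [60, [0, 0, 0], 0], [90, [0, 0, 0], 0], [100, [0, 0, 0], 0]])

```text
time_s: 19.45
tcp_pos: [0.5155, -0.3102, 0.0263]
tcp_rot: [2.365, 2.066, 0.0]
wrist_force: [0.2, 0.2, -0.4]
gripper_width: 0.0666
finger_force: 0.0
```

Call:
move_arm(motion=[[100, [0, 0, 0], 0], [100, [0, 0, -20], 0], [100, [0, 0, -45], 0], [100, [0, 0, -45], 0], [100, [0, 0, -45], 0], [100, [0, 0, -45], 0], [100, [0, 0, 0], 0]])

```text
time_s: 20.15
tcp_pos: [0.5185, -0.3125, 0.2347]
tcp_rot: [2.355, 2.057, 0.004]
wrist_force: [0.4, -0.3, 0.9]
gripper_width: 0.0872
finger_force: 0.0
```

Run:
```python
from h import *
import pickle
s=env.get_state(); print(s['time_s'],s['tcp_pos'].round(4),psi_of(s))
plan([(.45,-.22,.25,1.57)],hand=100)
# jar & shaker in top image now
t=snap('top','t2.png')
pickle.dump(t,open('t2.pkl','wb'))
f=t['frame'][...,::-1]; print(proj(t,[s['tcp_pos']]))
```

```text
20.15 [ 0.5185 -0.3125  0.2347] 1.4358287191937849
[[100,[27,-27,-5],-0.04],[100,[29,-25,-5],-0.05],[100,[30,-25,-5],-0.04],|]
end [ 0.4496 -0.2198  0.2497] 1.566
[[344.30352543 181.68215331]]
```

Call:
move_arm(motion=[[100, [27, -27, -5], -0.04], [100, [29, -25, -5], -0.05], [100, [30, -25, -5], -0.04], [100, [0, 0, 0], 0], [100, [0, 0, 0], 0]])

```text
time_s: 20.7
tcp_pos: [0.4458, -0.2167, 0.2399]
tcp_rot: [-2.227, -2.216, 0.0]
wrist_force: [0.4, -0.5, -0.3]
gripper_width: 0.0874
finger_force: 0.0
```

Run:
```python
from h import *
import pickle
s=env.get_state(); print(s['time_s'],s['tcp_pos'].round(4),psi_of(s))
c=snap('wrist','w11.png'); pickle.dump(c,open('w11.pkl','wb'))
g=cv2.cvtColor(c['frame'],cv2.COLOR_RGB2GRAY)
for n,p,h,r in [('jar',(.4997,-.1595),.105,.0195),('shaker',(.4003,-.157),.074,.022)]:
    u=proj(c,[(*p,h),(p[0]+r,p[1],h),(*p,0)]); rp=np.hypot(*(u[1]-u[0])); print(n,u.round(),rp)
    x0,y0=np.maximum((u[0]-2.2*rp).astype(int),0); x1,y1=(u[0]+2.2*rp).astype(int)
    sub=cv2.resize(g[y0:y1,x0:x1],None,fx=2,fy=2)
    H=cv2.HoughCircles(sub,cv2.HOUGH_GRADIENT_ALT,1.5,10,param1=150,param2=.5,minRadius=int(1.2*rp),maxRadius=int(2.8*rp))
    if H is not None:
        for q in H[0][:5]: print('  ',(q/2).round(1)+[x0,y0,0],onz(c,q[:2]/2+[x0,y0],h).round(4))
    hsv=cv2.cvtColor(c['frame'],cv2.COLOR_RGB2HSV)
    print(hsv[int(u[0][1]),x0:x1:6].tolist())
```

```text
20.7 [ 0.4458 -0.2167  0.2399] 1.5660977897243744
jar [[335. 136.]
 [356. 136.]
 [319. 132.]] 21.47046114460021
   [331.20000076 134.5         22.5       ] [ 0.4966 -0.1581  0.105 ]
   [331.20000076 134.5         16.79999924] [ 0.4966 -0.1581  0.105 ]
[[111, 67, 91], [111, 55, 65], [111, 80, 67], [20, 16, 94], [19, 92, 75], [17, 152, 89], [19, 32, 199], [24, 33, 206], [30, 23, 221], [26, 28, 222], [52, 44, 149], [19, 139, 75], [111, 71, 93], [113, 74, 69], [110, 69, 78], [110, 67, 107]]
shaker [[229. 132.]
 [251. 132.]
 [237. 130.]] 22.10849534427258
   [228.         128.          17.60000038] [ 0.3993 -0.1527  0.074 ]
[[16, 21, 134], [16, 22, 127], [12, 20, 128], [15, 24, 130], [13, 23, 131], [14, 25, 134], [15, 4, 121], [30, 3, 152], [40, 5, 157], [30, 3, 156], [15, 4, 130], [23, 6, 168], [115, 26, 119], [112, 72, 95], [111, 77, 96], [112, 71, 79], [113, 66, 89]]
```

Run:
```python
from h import *
plan([(.4966,-.158,.16,1.57),(.4966,-.158,.05,1.57)],hand=80,step=35)
```

```text
[[80,[15,13,20],-0.0],[80,[15,12,20],-0.0],[80,[15,13,20],-0.0],[80,[15,12,20],-0.0],|,[80,[0,0,28],-0.0],[80,[0,0,27],-0.0],[80,[0,0,28],-0.0],[80,[0,0,27],-0.0],|]
end [ 0.4965 -0.1576  0.05  ] 1.566
```

Call:
move_arm(motion=[[80, [15, 13, 20], 0], [80, [15, 12, 20], 0], [80, [15, 13, 20], 0], [80, [15, 12, 18], 0], [80, [0, 0, 0], 0], [80, [0, 0, 0], 0]])

```text
time_s: 21.35
tcp_pos: [0.4965, -0.1578, 0.1617]
tcp_rot: [-2.225, -2.215, 0.002]
wrist_force: [-1.1, 0.6, 0.9]
gripper_width: 0.0698
finger_force: 0.0
```

Run:
```python
from h import *
s=env.get_state(); print(s['time_s'],s['tcp_pos'].round(4),psi_of(s),s['gripper_width'])
plan([(.4966,-.158,.05,1.57)],hand=80,step=30)
c=snap('wrist','w12.png'); g=cv2.cvtColor(c['frame'],cv2.COLOR_RGB2GRAY)
p=(.4966,-.1581,.105);u=proj(c,[p,(p[0]+.0205,p[1],p[2])]);rp=np.hypot(*(u[1]-u[0]));print(u,rp)
x0,y0=np.maximum((u[0]-2*rp).astype(int),0);x1,y1=(u[0]+2*rp).astype(int)
H=cv2.HoughCircles(g[y0:y1,x0:x1],cv2.HOUGH_GRADIENT_ALT,1.5,10,param1=150,param2=.3,minRadius=int(.6*rp),maxRadius=int(1.4*rp))
if H is not None:
    for q in H[0][:5]: print(q.round(1)+[x0,y0,0],onz(c,q[:2]+[x0,y0],.105).round(4))
```

```text
21.35 [ 0.4965 -0.1578  0.1617] 1.5661034417622892 0.06984578627718273
[[80,[0,0,28],-0.0],[80,[0,0,28],-0.0],[80,[0,0,28],-0.0],[80,[0,0,28],-0.0],|]
end [ 0.4965 -0.1578  0.0497] 1.566
[[276.12840241 224.24370354]
 [304.80440105 224.08921218]] 28.67641479473379
[281.         226.          35.40000153] [ 0.5001 -0.1594  0.105 ]
[281.         226.          27.20000076] [ 0.5001 -0.1594  0.105 ]
[281.         194.5         25.29999924] [ 0.5001 -0.1363  0.105 ]
[281. 226.  18.] [ 0.5001 -0.1594  0.105 ]
```

Call:
move_arm(motion=[[80, [-1, 3, 28], 0], [80, [0, 0, 28], 0], [80, [0, 0, 28], 0], [80, [0, 0, 28], 0], [60, [0, 0, 0], 0], [40, [0, 0, 0], 0], [30, [0, 0, 0], 0], [30, [0, 0, 0], 0]], squeeze=15)

```text
time_s: 22.2
tcp_pos: [0.501, -0.1594, 0.0527]
tcp_rot: [2.225, 2.213, 0.002]
wrist_force: [-0.8, 0.4, 0.2]
gripper_width: 0.0452
finger_force: 0.0
```

Call:
move_arm(motion=[[30, [0, 0, 0], 0], [30, [0, 0, 0], 0], [30, [0, 0, 0], 0]])

```text
time_s: 22.5
tcp_pos: [0.5007, -0.1591, 0.0522]
tcp_rot: [2.225, 2.214, 0.001]
wrist_force: [-0.3, -0.1, 7.4]
gripper_width: 0.0405
finger_force: 15.0
```

Run:
```python
from h import *
s=env.get_state(); p=s['tcp_pos']; print(p.round(4),psi_of(s),s['gripper_width'],s['finger_force'])
plan([(p[0],p[1],.20,1.566),(.4425,-.2625,.20,1.44),(.4425,-.2625,.08,1.44)],hand=30,step=45)
```

```text
[ 0.5007 -0.1591  0.0522] 1.5659936811065007 0.04047493763163469 14.987632798729464
[[30,[0,0,-37],-0.0],[30,[0,0,-37],-0.0],[30,[0,0,-37],-0.0],[30,[0,0,-37],-0.0],|,[30,[-35,-19,0],0.04],[30,[-35,-18,0],0.04],[30,[-36,-17,0],0.05],|,[30,[0,0,40],-0.0],[30,[0,0,40],-0.0],[30,[0,0,40],-0.0],|]
end [ 0.442  -0.2626  0.0802] 1.436
```

Call:
move_arm(motion=[[30, [0, 0, -37], 0], [30, [0, 0, -37], 0], [30, [0, 0, -37], 0], [30, [0, 0, -37], 0], [30, [-35, -19, 0], 0.04], [30, [-35, -18, 0], 0.04], [30, [-36, -17, 0], 0.05], [30, [0, 0, 0], 0]])

```text
time_s: 23.3
tcp_pos: [0.4386, -0.2651, 0.1987]
tcp_rot: [2.371, 2.06, -0.003]
wrist_force: [0.9, 1.1, -0.5]
gripper_width: 0.0406
finger_force: 15.0
```

Call:
move_arm(motion=[[30, [0, 0, 40], 0], [30, [0, 0, 40], 0], [30, [0, 0, 30], 0], [30, [0, 0, 0], 0], [30, [0, 0, 0], 0]])

```text
time_s: 23.8
tcp_pos: [0.4407, -0.2613, 0.0887]
tcp_rot: [-2.365, -2.066, 0.0]
wrist_force: [0.6, -0.2, 0.3]
gripper_width: 0.0406
finger_force: 15.0
```

Run:
```python
from h import *
import pickle
s=env.get_state(); print(s['time_s'],s['tcp_pos'].round(4),psi_of(s),s['gripper_width'])
plan([(.4425,-.2625,.058,1.44)],hand=30,step=15)
# tray check from earlier clear view w11: bamboo mask rect
c=pickle.load(open('w11.pkl','rb')); hsv=cv2.cvtColor(c['frame'],cv2.COLOR_RGB2HSV)
a=-.13;O=np.array([.480,-.303]);M=R.from_euler('z',a).as_matrix()[:2,:2]
print(proj(c,[np.r_[O+M@p,.013] for p in [(-.0775,-.0735),(-.0775,.0735),(.0775,.0735),(.0775,-.0735)]]).round())
m=cv2.inRange(hsv,(12,50,90),(25,220,255)); 
n,l,st,ce=cv2.connectedComponentsWithStats(m)
for i in range(1,n):
    if st[i,4]>1500:
        k=cv2.findContours((l==i).astype(np.uint8),0,2)[0][0]; b=cv2.boxPoints(cv2.minAreaRect(k)); print(st[i],b.round().tolist(),[onz(c,q,.013)[:2].round(4).tolist() for q in b])
```

```text
23.8 [ 0.4407 -0.2613  0.0887] 1.4364175971987405 0.040636355166339906
[[30,[0,1,10],-0.0],[30,[-1,0,10],-0.0],[30,[0,1,11],-0.0],|]
end [ 0.4426 -0.2625  0.0577] 1.436
[[237. 289.]
 [248. 183.]
 [372. 198.]
 [350. 302.]]
[ 227    0  162   51 6338] [[227.0, 0.0], [388.0, 0.0], [388.0, 50.0], [227.0, 50.0]] [[0.3949, -0.0187], [0.5694, -0.0187], [0.5729, -0.0695], [0.393, -0.0693]]
[ 239  183  133   88 5997] [[239.0, 270.0], [248.0, 183.0], [372.0, 196.0], [362.0, 284.0]] [[0.397, -0.3367], [0.4132, -0.2197], [0.5661, -0.2381], [0.5621, -0.3586]]
```

Tray position confirmed. Lower the jar.

Call:
move_arm(motion=[[30, [0, 1, 10], 0], [30, [-1, 0, 10], 0], [30, [0, 1, 8], 0], [30, [0, 0, 2], 0], [30, [0, 0, 0], 0], [30, [0, 0, 0], 0]])

```text
time_s: 24.4
tcp_pos: [0.4427, -0.2633, 0.0587]
tcp_rot: [2.366, 2.066, 0.0]
wrist_force: [0.3, -0.5, -1.4]
gripper_width: 0.0405
finger_force: 15.0
```

Call:
move_arm(motion=[[30, [0, 0, 1], 0], [30, [0, 0, 1], 0], [30, [0, 0, 0], 0]])

```text
time_s: 24.7
tcp_pos: [0.4429, -0.2635, 0.0572]
tcp_rot: [2.366, 2.066, 0.0]
wrist_force: [-0.5, 0.3, 3.6]
gripper_width: 0.0404
finger_force: 15.0
```

Call:
move_arm(motion=[[50, [0, 0, 0], 0], [65, [0, 0, 0], 0], [65, [0, 0, 0], 0], [65, [0, 0, -20], 0], [65, [0, 0, -45], 0], [65, [0, 0, -45], 0], [80, [0, 0, -40], 0], [80, [0, 0, 0], 0]])

```text
time_s: 25.5
tcp_pos: [0.4457, -0.2656, 0.2136]
tcp_rot: [2.357, 2.059, 0.003]
wrist_force: [1.2, -0.4, -0.8]
gripper_width: 0.0653
finger_force: 0.0
```

Run:
```python
from h import *
s=env.get_state(); print(s['time_s'],s['tcp_pos'].round(4),psi_of(s),s['gripper_width'])
plan([(.3995,-.155,.20,1.57),(.3995,-.155,.14,1.57)],hand=85,step=40)
```

```text
25.5 [ 0.4457 -0.2656  0.2136] 1.4358198569064748 0.06531401806237966
[[85,[26,-15,3],-0.03],[85,[26,-15,4],-0.04],[85,[27,-13,3],-0.03],[85,[27,-12,4],-0.03],|,[85,[0,0,30],-0.0],[85,[0,0,30],-0.0],|]
end [ 0.3998 -0.1552  0.1396] 1.566
```

Call:
move_arm(motion=[[85, [26, -15, 3], -0.03], [85, [26, -15, 4], -0.04], [85, [27, -13, 3], -0.03], [85, [27, -12, 4], -0.03], [85, [0, 0, 30], 0], [85, [0, 0, 30], 0], [85, [0, 0, 0], 0], [85, [0, 0, 0], 0]])

```text
time_s: 26.3
tcp_pos: [0.3962, -0.1525, 0.1323]
tcp_rot: [-2.226, -2.215, 0.001]
wrist_force: [-0.1, 0.2, 0.4]
gripper_width: 0.0741
finger_force: 0.0
```

Run:
```python
from h import *
s=env.get_state(); print(s['time_s'],s['tcp_pos'].round(4),psi_of(s),s['gripper_width'])
c=snap('wrist','w13.png'); g=cv2.cvtColor(c['frame'],cv2.COLOR_RGB2GRAY)
p=(.3995,-.155,.076);u=proj(c,[p,(p[0]+.017,p[1],p[2])]);rp=np.hypot(*(u[1]-u[0]));print(u,rp)
x0,y0=np.maximum((u[0]-2.5*rp).astype(int),0);x1,y1=(u[0]+2.5*rp).astype(int)
H=cv2.HoughCircles(g[y0:y1,x0:x1],cv2.HOUGH_GRADIENT_ALT,1.5,10,param1=150,param2=.3,minRadius=int(.6*rp),maxRadius=int(1.7*rp))
if H is not None:
    for q in H[0][:5]: print(q.round(1)+[x0,y0,0],onz(c,q[:2]+[x0,y0],.076).round(4))
plan([(.3995,-.155,.036,1.57)],hand=85,step=30)
```

```text
26.3 [ 0.3962 -0.1525  0.1323] 1.5657667379584923 0.07410544621942686
[[280.44365619 227.52444663]
 [304.20272514 227.3843113 ]] 23.75948222481977
[282.5 229.5  30.5] [ 0.401  -0.1565  0.076 ]
[282.5        229.5         20.10000038] [ 0.401  -0.1565  0.076 ]
[[85,[0,1,24],-0.0],[85,[-1,0,25],-0.0],[85,[0,1,24],-0.0],[85,[-1,0,24],-0.0],|]
end [ 0.3991 -0.1551  0.0363] 1.566
```

Call:
move_arm(motion=[[85, [-2, 3, 10], 0], [85, [-2, 2, 29], 0], [85, [0, 0, 29], 0], [85, [0, 0, 27], 0], [60, [0, 0, 0], 0], [40, [0, 0, 0], 0], [35, [0, 0, 0], 0], [35, [0, 0, 0], 0]], squeeze=15)

```text
time_s: 27.15
tcp_pos: [0.4031, -0.1576, 0.0393]
tcp_rot: [2.225, 2.214, 0.001]
wrist_force: [-0.0, -0.2, -0.5]
gripper_width: 0.0494
finger_force: 0.0
```

Call:
move_arm(motion=[[35, [0, 0, 0], 0], [35, [0, 0, 0], 0], [35, [0, 0, 0], 0], [35, [0, 0, 0], 0]])

```text
time_s: 27.55
tcp_pos: [0.4024, -0.1572, 0.0385]
tcp_rot: [2.226, 2.215, 0.0]
wrist_force: [-1.9, 0.1, 5.8]
gripper_width: 0.0382
finger_force: 15.3
```

Run:
```python
from h import *
s=env.get_state(); p=s['tcp_pos']; print(p.round(4),psi_of(s),s['gripper_width'],s['finger_force'])
plan([(p[0],p[1],.22,1.566),(.4333,-.334,.22,1.44),(.4333,-.334,.08,1.44)],hand=35,step=45)
```

```text
[ 0.4024 -0.1572  0.0385] 1.5658929923480822 0.03823989478415251 15.316809872165322
[[35,[0,0,-36],-0.0],[35,[0,0,-37],-0.0],[35,[0,0,-36],-0.0],[35,[0,0,-36],-0.0],[35,[0,0,-36],-0.0],|,[35,[-44,8,0],0.03],[35,[-44,9,0],0.03],[35,[-44,11,0],0.03],[35,[-43,12,0],0.04],|,[35,[0,0,35],-0.0],[35,[0,0,35],-0.0],[35,[0,0,35],-0.0],[35,[0,0,35],-0.0],|]
end [ 0.4336 -0.3341  0.0795] 1.436
```

Call:
move_arm(motion=[[35, [0, 0, -15], 0], [35, [0, 0, -20], 0], [35, [0, 0, 0], 0]])

```text
time_s: 27.85
tcp_pos: [0.4035, -0.1578, 0.0747]
tcp_rot: [2.224, 2.213, 0.002]
wrist_force: [0.8, -0.1, -1.2]
gripper_width: 0.0385
finger_force: 14.7
```

Run:
```python
from h import *
s=env.get_state(); print(s['tcp_pos'].round(4),s['gripper_width'],s['finger_force'],s['wrist_force'].round(1),s['ft_torque'].round(2))
c=snap('side','s3.png');w=snap('wrist','w14.png');t=snap('top','t3.png')
print(proj(c,[s['tcp_pos']]),proj(t,[s['tcp_pos']]))
cr=lambda im,x,y,ww,hh,W,H:cv2.resize(im['frame'][y:y+hh,x:x+ww,::-1],(W,H),interpolation=cv2.INTER_CUBIC)
u=proj(c,[(.42,-.20,.05)])[0].astype(int)
a=cr(c,u[0]-70,u[1]-60,120,90,400,300); b=cr(w,0,0,560,420,400,300); d=cr(t,200,160,200,75,800,300)
cv2.imwrite('pics/comp.png',np.vstack([np.hstack([a,b]),d]))
```

```text
[ 0.4035 -0.1578  0.0747] 0.03845647060303513 14.747946607531048 [ 0.8 -0.1 -1.2] [-0.02 -0.14  0.02]
[[297.64521076 194.47778322]] [[289.88378153 224.97429319]]
```

View pics/comp.png

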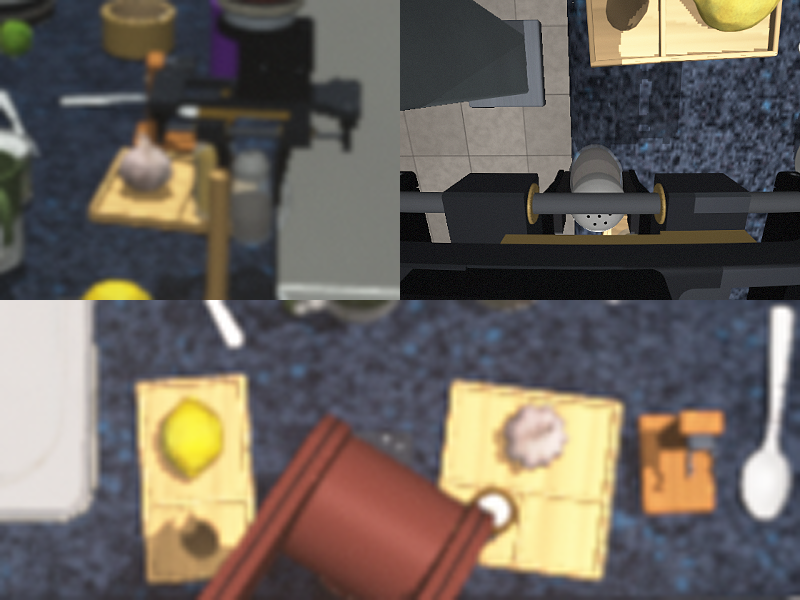

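Run:
```python
from h import *
plan([(.4035,-.158,.22,1.566),(.4335,-.334,.22,1.44)],hand=35,step=42)
```

```text
[[35,[0,1,-37],-0.0],[35,[-1,0,-37],-0.0],[35,[0,1,-37],-0.0],[35,[0,0,-37],-0.0],|,[35,[-35,6,0],0.03],[35,[-35,7,0],0.02],[35,[-35,8,0],0.03],[35,[-35,9,0],0.02],[35,[-34,10,0],0.03],|]
end [ 0.4334 -0.3337  0.2198] 1.436
```

Call:
move_arm(motion=[[35, [0, 0, -37], 0], [35, [0, 0, -37], 0], [35, [0, 0, -37], 0], [35, [0, 0, -37], 0], [35, [-35, 6, 0], 0.03], [35, [-35, 7, 0], 0.02], [35, [-35, 8, 0], 0.03], [35, [-35, 9, 0], 0.02]])

```text
time_s: 28.8
tcp_pos: [0.4251, -0.299, 0.2189]
tcp_rot: [-2.334, -2.099, 0.0]
wrist_force: [0.6, 0.4, -0.4]
gripper_width: 0.0384
finger_force: 14.7
```

Call:
move_arm(motion=[[35, [-34, 10, 0], 0.03], [35, [0, 0, 0], 0], [35, [0, 0, 40], 0], [35, [0, 0, 40], 0], [35, [0, 0, 40], 0], [35, [0, 0, 20], 0], [35, [0, 0, 0], 0], [35, [0, 0, 0], 0]])

```text
time_s: 29.6
tcp_pos: [0.4315, -0.3321, 0.0801]
tcp_rot: [-2.365, -2.066, -0.0]
wrist_force: [-0.2, -1.1, -1.7]
gripper_width: 0.0383
finger_force: 14.7
```

Run:
```python
from h import *
s=env.get_state(); print(s['tcp_pos'].round(4),psi_of(s),s['gripper_width'])
plan([(.4335,-.334,.045,1.44)],hand=35,step=15)
```

```text
[ 0.4315 -0.3321  0.0801] 1.4362355068728525 0.0383190208930991
[[35,[-1,1,12],-0.0],[35,[0,1,11],-0.0],[35,[-1,0,12],-0.0],|]
end [ 0.4332 -0.3344  0.0451] 1.436
```

Call:
move_arm(motion=[[35, [-1, 1, 12], 0], [35, [0, 1, 11], 0], [35, [-1, 0, 10], 0], [35, [0, 0, 2], 0], [35, [0, 0, 1], 0], [35, [0, 0, 0], 0], [35, [0, 0, 0], 0]])

```text
time_s: 30.3
tcp_pos: [0.4337, -0.3354, 0.045]
tcp_rot: [2.366, 2.066, 0.0]
wrist_force: [0.8, -0.3, -1.0]
gripper_width: 0.0387
finger_force: 14.7
```

Call:
move_arm(motion=[[35, [0, 0, 1], 0], [35, [0, 0, 1], 0], [35, [0, 0, 0], 0]])

```text
time_s: 30.6
tcp_pos: [0.4339, -0.3356, 0.0436]
tcp_rot: [2.365, 2.066, -0.0]
wrist_force: [-1.6, 0.7, 4.6]
gripper_width: 0.0385
finger_force: 15.2
```

Call:
move_arm(motion=[[50, [0, 0, 0], 0], [62, [0, 0, 0], 0], [62, [0, 0, 0], 0], [62, [0, 0, -20], 0], [62, [0, 0, -45], 0], [62, [0, 0, -45], 0], [62, [0, 0, -45], 0], [62, [0, 0, -30], 0]])

```text
time_s: 31.4
tcp_pos: [0.4342, -0.3359, 0.2313]
tcp_rot: [2.363, 2.064, 0.0]
wrist_force: [0.8, -0.4, 0.2]
gripper_width: 0.0541
finger_force: 0.0
```

Run:
```python
from h import *
plan([(.36,-.42,.25,1.0)],hand=62,step=45)
```

```text
[[62,[-23,-16,-5],0.11],[62,[-25,-12,-4],0.11],[62,[-26,-11,-5],0.11],[62,[-27,-7,-5],0.11],|]
end [ 0.3599 -0.4194  0.2503] 0.996
```

Call:
move_arm(motion=[[62, [-23, -16, -5], 0.11], [62, [-25, -12, -4], 0.11], [62, [-26, -11, -5], 0.11], [62, [-27, -7, -5], 0.11], [62, [-40, 0, 0], 0], [62, [-40, 0, 0], 0], [62, [0, 0, 0], 0], [62, [0, 0, 0], 0]])

```text
time_s: 32.2
tcp_pos: [0.3149, -0.4861, 0.246]
tcp_rot: [-2.761, -1.497, -0.001]
wrist_force: [0.2, -0.3, -0.5]
gripper_width: 0.0539
finger_force: 0.0
```

Run:
```python
from h import *
import pickle
t0=pickle.load(open('d0.pkl','rb'))['top']; t=snap('top','t4.png'); g=cv2.cvtColor(t['frame'],cv2.COLOR_RGB2GRAY)
sc=6
for n,p,h,r in [('jar',(.443,-.2635),.11,.0205),('shaker',(.434,-.3355),.085,.02),('muddler',(.429,-.0225),.17,.01),('garlic',(.516,-.31),.035,.03)]:
    u=proj(t,[(*p,h),(p[0],p[1]+r,h)]); rp=np.hypot(*(u[1]-u[0])); x0,y0=(u[0]-3*rp).astype(int); x1,y1=(u[0]+3*rp).astype(int)
    sub=cv2.resize(g[y0:y1,x0:x1],None,fx=sc,fy=sc,interpolation=cv2.INTER_CUBIC)
    H=cv2.HoughCircles(sub,cv2.HOUGH_GRADIENT_ALT,1.5,10,param1=80,param2=.3,minRadius=int(.6*rp*sc),maxRadius=int(1.4*rp*sc))
    print(n,u[0].round(1),round(rp,1))
    if H is not None:
        for q in H[0][:3]: v=(q[:2]+.5)/sc-.5+[x0,y0]; print('  ',v.round(1),round(q[2]/sc,1),onz(t,v,h).round(3))
    # colours at the spot
    print('  now/before',t['frame'][int(round(u[0][1])),int(round(u[0][0]))],t0['frame'][int(round(u[0][1])),int(round(u[0][0]))])
s=env.get_state(); print(s['time_s'],s['tcp_pos'],s['wrist_force'])
```

```text
jar [323.  211.9] 6.4
   [320.8 219.6] 7.4 [ 0.418 -0.256  0.11 ]
   [322.8 212.1] 4.2 [ 0.442 -0.263  0.11 ]
   [322.8 212.1] 6.0 [ 0.442 -0.263  0.11 ]
  now/before [254 253 251] [253 241 168]
shaker [344.2 215.3] 6.1
   [343.3 215.6] 4.8 [ 0.433 -0.333  0.085]
   [339.1 218.3] 5.4 [ 0.424 -0.319  0.085]
   [344.1 221.8] 5.0 [ 0.413 -0.335  0.085]
  now/before [248 245 243] [253 245 173]
muddler [246.5 214.7] 3.3
   [246.1 215.1] 3.0 [ 0.428 -0.021  0.17 ]
  now/before [252 227 151] [253 233 158]
garlic [333.8 192.9] 8.8
   [331.6 193.6] 9.1 [ 0.514 -0.302  0.035]
   [344.6 203.3] 10.8 [ 0.48  -0.346  0.035]
   [318.8 215.1] 10.6 [ 0.44  -0.258  0.035]
  now/before [210 178 163] [253 243 173]
32.25 [ 0.31556    -0.48542993  0.24609141] [-0.29529812  0.45652899 -0.20265738]
```

All upright tops sit where expected; handing in.

```bash
python3 -c "
from plant import env
print(env.hand_in())"
```

```text
the job is handed in; nothing more can be done
None
```

Both kits are made up and the job is handed in at about 32 s. The lemon and the upright muddler are in the long tray, and the garlic, spice jar and shaker are in the square tray, with the two bottles upright one per small compartment. The lime was not touched, and the final check was by measured positions in the top camera image.

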